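# Lock the knife chest and hang its key back between its neighbours

## Robot

A 6-joint arm with a two-finger parallel gripper is mounted at the origin on a cart in front of the work surface, level with it; the furniture and walls round the work are solid. World frame = base frame: x ahead of the robot, y to its left, z up, the work surface at z = 0. Lengths are in m, angles in rad, forces in N, time in s.
With the tool pointing down it reaches from about 0.35 to 0.85 m from the base axis. Payload 8.1 kg.
Tool frame: the origin (TCP) lies on the centre line of the jaws, within the pads' length; the fingertips stand 22 mm ahead of it and the grasp point (between the pads) lies 3 mm ahead of it; z points along the fingers, y is the line along which they close (so a half turn about z gives the same grasp; the last joint's range is limited). The gripper opens to 93 mm and grips with 3 to 60 N. Pads are 15 mm wide; open, the fingers measure 128 mm over their backs; the gripper's body (75 mm by 188 mm) begins 65 mm behind the grasp point.
Start: joints at [-1.225, 0.13, 1.488, -0, 1.523, -0.085], TCP at [0.251, -0.545, 0.241] pointing down, gripper open.
Joint ranges: [-2.96, 2.96], [-0.89, 2.26], [0.02, 2.5], [-1.34, 4.48], [0, 2.73], [-2.66, 2.66]. Speed limits (rad/s): [2.39, 2.39, 2.79, 3.14, 3.14, 3.14].

## Interface

Orientations are given as a rotation vector (axis times angle).
In Python, from plant import robot gives the robot as it stands.
- The arm moves only by the tool move_tool, called by a JSON object that holds its "method" and its "body". Schema: {"type":"object","properties":{"plan":{"type":"array","items":{"type":"array","items":{"type":"number"},"minItems":5,"maxItems":5},"minItems":1,"maxItems":20},"force":{"type":"number"},"only":{"type":"string"},"quiet":{"type":"boolean"},"lines":{"type":"string"}},"required":["plan"],"additionalProperties":false}. plan is a list of rows, 1 to 20 of them, each of 5 numbers: the finger opening in m, then dx, dy, dz in m, then a turn about the tool's z in rad; each row shifts and turns the commanded pose from where the row before left it, along the tool's axes as they then stand; what a row does not reach is not made up. A row lasts 1/10 s, in which the tool goes at most 0.05 m and 0.15 rad, less where a joint would pass 70% of its speed; a pose out of reach is approached as far as the arm can. The fingers move at their own pace and stop on an object; force is the grip in N (left out, the last holds). Time passes only in rows, so rows that do not move let the fingers close. The tool returns the time, the measured TCP pose, the force, the opening and the grip force at its end. only (a regular expression) keeps the lines of the reply that match it, lines (a string "A,B") keeps lines A to B, and quiet returns only ok. Input that does not fit is refused with a message, and nothing moves.
- robot.read_state(): the state, without advancing time (a new reading comes with each control period).
- robot.read_camera(name): name is "side" or "top"; returns a dict with "image" (480x640x3 uint8, red, green, blue), "fx", "fy", "cx", "cy" (pixels), "R" (3x3) and "t" (3): a world point X has camera coordinates R X + t. Camera axes: x right, y down, z forward; pixel columns grow to the right and rows downward; lengths in m; the calibration is good to about 2 mm. A picture is of the moment at which its call begins. There is no depth.
- robot.close_job(): hands the job in; it is judged then, once.
The state is a dict: "t": time; "q": joint angles; "dq": joint speeds; "joint_torque": joint torques, N m; "tool_pos": TCP position; "orientation": TCP orientation; "force": force on the tool from outside, world axes, zero at the start; "wrist_torque": the same for the moment, N m; "opening": finger opening in m; "gripper_force": force on a finger pad.
Only numpy, scipy, OpenCV 4.12 (cv2) and the standard library are available. Lean on these libraries where they do the work, as an engineer would, in place of code of your own. Each camera call takes 0.05 s, during which the arm holds its last target. There are 200 camera calls.

## Task

Lock the knife chest: take the key with the broad rectangular bow from the middle fork of the key stand, push it fully into the keyhole on top of the chest, turn it clockwise (seen from above) all the way to its stop so that the bolt shoots across, turn it back home and draw it out. Then hang it back, upright, in the middle fork between the other two keys without dislodging them, and leave everything else where it stands.

Things in the scene. Friction and masses are not known exactly. Their poses are not given: they have to be found in the camera images.
- key: the chest's key, 97 mm long, 60 g, bow up. Origin: centre of the tip; z up to the bow, y along the width of blade and bow, x their thickness. From the tip, in mm: 0-22 blade with two equal wings, 26 wide by 7 thick; 22-46 round shank, diameter 9; 46-51 round collar, diameter 26; 51-97 black rectangular bow 36 wide by 10 thick, to be pinched across x. A half turn about z leaves it the same.
- key_collar (a point): centre of the underside of the collar of that key, 46 mm above its tip
- round_key: neighbour key with a round disc bow, 39 mm across, 10 mm thick along its x, hung in one outer fork of the stand, 50 mm from the middle fork; origin at its tip, same shank and collar (collar underside 46 mm above the tip, bow from 50 to 89 mm), must stay hung
- slim_key: neighbour key with a slim bow 16 mm wide (y), 10 mm thick (x), hung in the other outer fork, 50 mm from the middle fork; origin at its tip, same shank and collar (collar underside 46 mm above the tip, bow from 51 to 97 mm), must stay hung
- round_key_collar (a point): centre of the underside of the round key's collar, 46 mm above its tip
- slim_key_collar (a point): centre of the underside of the slim key's collar, 46 mm above its tip
- key_stand: fixed key stand: dark wooden foot 90 x 160 mm, two posts and a bar along y at its back (+x), three forks 50 mm apart along y, open to the stand's -x. Keys hang with the shank between two tines and the collar on them. Nothing of the stand is higher than 105 mm. Origin: underside, below the middle fork.
- middle_fork (a point): hanging place in the middle fork: midway between its tines, level with their tops (z 0.100); axes as the stand's. Tines 13 mm apart, 6 wide, 6 thick, reach 24 mm in front (-x), with lips 5 mm high, 20 to 24 mm in front and 18 to 22 behind. The key's blade is wider than the fork: lift the key about 11 mm, draw it out 40 mm or more to -x, then raise it; hang it the other way about.
- chest: fixed wooden knife chest, 120 (x) x 160 (y) x 66 mm, lid of two leaves that meet at y = 0; steel lock case on the left (+y) leaf, its top 96 mm above the worktop, keeper on the right leaf. Origin: centre of the underside.
- keyhole (a point): centre of the keyhole, level with the flat top of the steel cover plate (96 mm up), axes as the chest's. A slot 29 (y) by 9.6 mm (x), 2 mm bevel, through a plate 6 mm thick; below it the plug's slot, 31 by 10 mm, is 49 mm deep in all. The key goes straight down, its y along the slot, till its collar is on the plate (tip 46 mm below this point). It cannot be drawn out while turned.
- plug (a joint): turn of the lock's plug, rad: 0 home (slot in line with the keyhole), growing clockwise seen from above to the stop at 1.25. Light friction, no spring. The blade has about 0.11 rad of play in it either way: the key itself turns about 1.36 to reach the stop, and the plug stays about 0.11 behind when the key is back.
- bolt (a joint): the lock's bolt, m: about 0 drawn back, about 0.015 shot into the keeper on the right leaf. The turning plug pushes it out during about the first 1.2 rad; it stays out when the plug turns back.
- salt_shaker: salt shaker 44 x 44 x 90 mm, bystander, origin at its underside
- jar_jam: jam jar 70 x 70 x 101 mm, bystander, origin at its underside
- tin_tuna: flat tin 86 x 86 x 40 mm, bystander, origin at its underside
- mug: light mug 83 x 113 x 93 mm, bystander, origin at its underside
- garlic: garlic bulb 48 x 50 x 51 mm, bystander, origin at its underside

How it is judged:
On the way, in this order (a step that is already met when the one before it is completed fails the run):
1. the key is pushed at least 36 mm into the keyhole (horizontal distance between key and keyhole below 0.006 m and z of key in the frame of keyhole below -0.036 m), for 0.2 s.
2. with the key in, the lock is turned to its stop (plug past 1.15) and the bolt is shot (all of step 1 and value of joint plug above 1.15 rad and value of joint bolt above 0.011 m), for 0.1 s.
3. with the key still in, the lock is turned back home (plug below 0.25) (horizontal distance between key and keyhole below 0.008 m and z of key in the frame of keyhole below -0.02 m and value of joint plug below 0.25 rad), for 0.1 s.
4. the key is drawn right out of the lock, above the plate (z of key in the frame of keyhole above 0.003 m), for 0.1 s.
At the end, for the whole second after the job is handed in: The rectangular-bow key hangs at rest in the middle fork: collar within 13 mm of its place, 4 mm in height, upright within 0.2 rad. Bolt out over 11 mm, plug home (under 0.25 rad). The other two keys still hang upright (0.2 rad) within 20 mm of where they were (horizontal distance between key_collar and middle_fork below 0.013 m and z of key_collar in the frame of middle_fork between -0.004 and 0.004 m and angle between each of key, round_key, slim_key's own z axis and vertical below 0.2 rad and linear speed of key below 0.03 m/s and value of joint bolt above 0.011 m and value of joint plug below 0.25 rad and distance of each of round_key_collar, slim_key_collar from where it was at the start of the episode below 0.02 m); the robot touches nothing.
It fails at once if a neighbouring key is dislodged (its collar moved by more than 20 mm) (distance of any of round_key_collar, slim_key_collar from where it was at the start of the episode above 0.02 m).
It fails at once if a bystander is shifted by more than 30 mm (distance of any of salt_shaker, jar_jam, tin_tuna, mug, garlic from where it was at the start of the episode above 0.03 m).
It also fails if it takes over 66 s, if anything falls off the work surface, if the arm or the gripper's body presses on something with over 40 N, if the wrist force passes 120 N, or if a joint passes its speed limit or range.

## Working session

There is one attempt and no reset: what is moved stays moved. The work goes in short steps, Python scripts to look and compute and a tool call to move; the robot and the scene stay as the last step left them, time stands still between calls to the robot, and variables do not carry over. Pictures are saved under pics/ and viewed, at most 10 in all, crops included, and the job is handed in when it is done.

```bash
ls; mkdir -p pics; python3 - <<'E'
from plant import robot
import cv2,numpy as np
for n in("top","side"):
    c=robot.read_camera(n);cv2.imwrite(f"pics/{n}0.png",c["image"][:,:,::-1])
    print(n,c["fx"],c["fy"],c["cx"],c["cy"],np.round(c["R"],4).tolist(),np.round(c["t"],4).tolist())
print(robot.read_state())
E
```

```text
pics
plant.py
top 494.14940937346955 494.14940937346955 324.38119371715385 234.23430159451857 [[0.0121, -0.9999, -0.004], [-0.9741, -0.0109, -0.2259], [0.2259, 0.0066, -0.9741]] [0.2392, 0.5803, 1.0476]
side 504.2397162556603 504.2397162556603 318.9603082941849 232.97321261463492 [[-0.7414, -0.6708, -0.0192], [-0.3274, 0.3865, -0.8622], [0.5858, -0.6329, -0.5062]] [0.5707, 0.1564, 1.2023]
{'t': 0.1, 'q': array([-1.22537637e+00,  1.31073288e-01,  1.48918192e+00, -2.10894394e-05,
        1.52301865e+00, -8.54070325e-02]), 'dq': array([ 0.00055051, -0.0016526 , -0.00375675, -0.00056803,  0.00086539,
        0.00138427]), 'joint_torque': array([ 1.39018885e-03, -5.61338997e+01, -4.93098271e+01,  7.70396227e-02,
        2.90601910e-02, -9.88601687e-05]), 'tool_pos': array([ 0.25041677, -0.54470588,  0.23969337]), 'orientation': array([-3.06735827e+00, -6.71165600e-01,  3.74968127e-04]), 'force': array([-0.0970249 , -0.47117427,  0.31351754]), 'wrist_torque': array([-0.0096231 , -0.01310072,  0.01800463]), 'gripper_force': 0.0, 'opening': 0.09304138052334912}
```

View pics/top0.png

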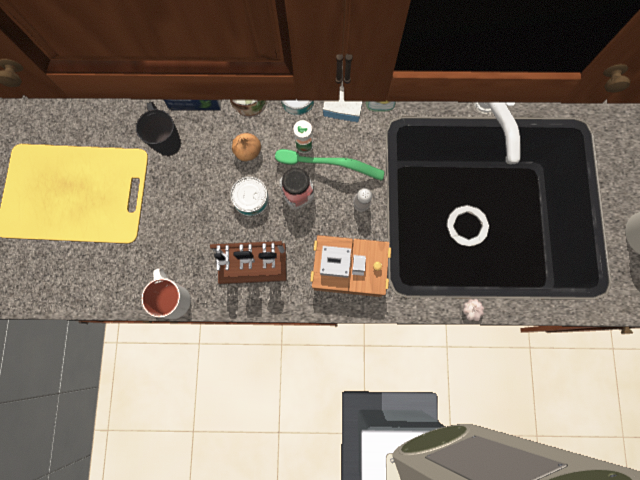

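View pics/side0.png

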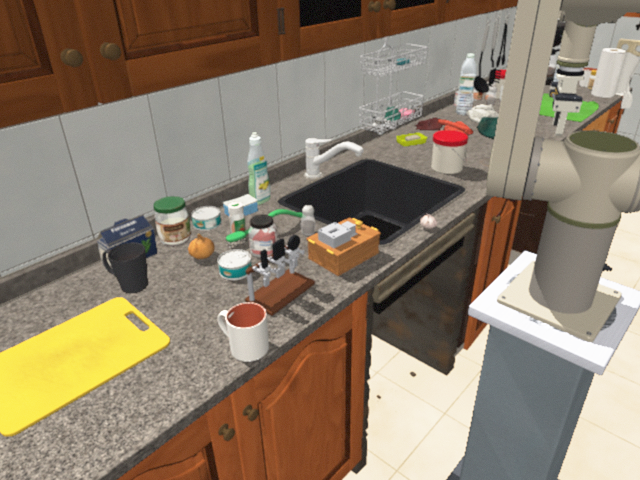

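The top view shows the stand near (250,262) and the chest near (350,265). The keyhole is at about (334,261) and the mug at (163,298). I'll zoom in.

```bash
python3 - <<'E'
import cv2,numpy as np
a=cv2.imread("pics/top0.png")[230:300,205:395];b=cv2.imread("pics/side0.png")[200:310,235:395]
a=cv2.resize(a,None,fx=4.2,fy=4.2,interpolation=cv2.INTER_CUBIC);b=cv2.resize(b,None,fx=5,fy=5,interpolation=cv2.INTER_CUBIC)
cv2.imwrite("pics/ta.png",a);cv2.imwrite("pics/sb.png",b)
E
```

```text
(no output)
```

View pics/ta.png

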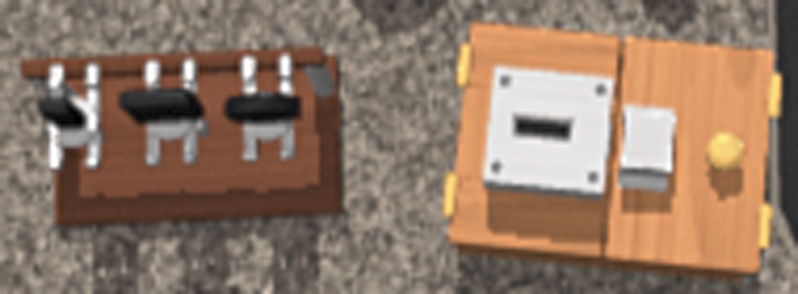

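View pics/sb.png

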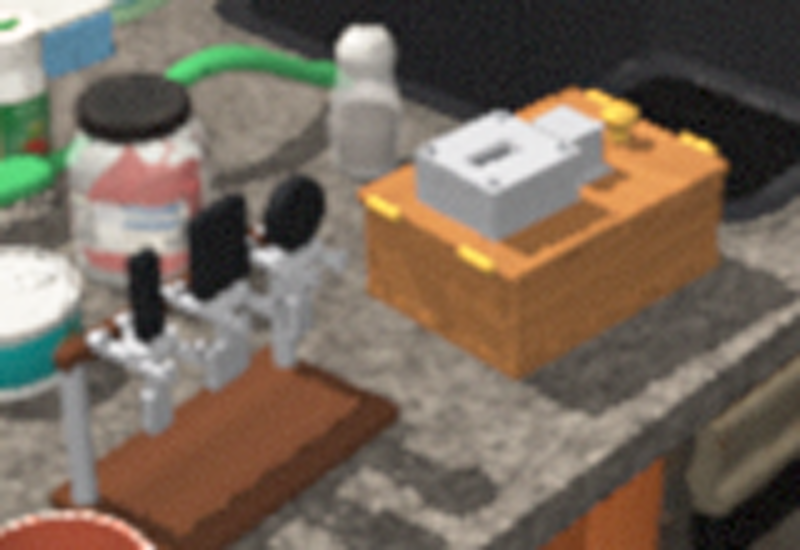

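Key order from the left (+y) is slim, rectangular, round. In the `ta` crop the middle bow spans (120–204, 88–122). The slot centre is at about (543,127), and the lid corners are about (473,22), (775,50), (757,272) and (450,242). Next I fit the poses.

```bash
cat > h.py <<'E'
import cv2,numpy as np
from scipy.optimize import minimize,least_squares
def cam(robot,n): return robot.read_camera(n)
def proj(c,P):
    p=np.asarray(P,float)@c["R"].T+c["t"]; return np.c_[c["fx"]*p[:,0]/p[:,2]+c["cx"],c["fy"]*p[:,1]/p[:,2]+c["cy"]]
def back(c,uv,z):
    d=np.array([(uv[0]-c["cx"])/c["fx"],(uv[1]-c["cy"])/c["fy"],1])@c["R"]; o=-c["R"].T@c["t"]; return o+d*(z-o[2])/d[2]
def tz(u,v,s=4.2,x0=205,y0=230): return ((u+.5)/s-.5+x0,(v+.5)/s-.5+y0)
def box(x,y,yaw,wx,wy,z0,z1):
    P=np.array([[a*wx/2,b*wy/2] for a in(-1,1) for b in(-1,1)]);R=np.array([[np.cos(yaw),-np.sin(yaw)],[np.sin(yaw),np.cos(yaw)]])
    P=P@R.T+[x,y]; return np.r_[np.c_[P,np.full(4,z0)],np.c_[P,np.full(4,z1)]]
def blob(img,roi,thr=75,seed=None):
    x0,y0,x1,y1=roi; m=np.zeros(img.shape[:2],np.uint8); m[y0:y1,x0:x1]=(img[y0:y1,x0:x1].max(2)<thr)
    n,l,s,_=cv2.connectedComponentsWithStats(m); k=1+np.argmax(s[1:,4]) ; return (l==k),s[k]
def iou(c,m,P,S=8):
    x0,y0,w,h=cv2.boundingRect(m.astype(np.uint8)); x0-=4;y0-=4;w+=8;h+=8
    M=cv2.resize(m[y0:y0+h,x0:x0+w].astype(np.uint8),None,fx=S,fy=S,interpolation=cv2.INTER_NEAREST)
    q=cv2.convexHull(((proj(c,P)-[x0,y0]+.5)*S).astype(np.float32)); D=np.zeros_like(M); cv2.fillConvexPoly(D,q.astype(np.int32),1)
    return (M&D).sum()/(M|D).sum()
E
python3 - <<'E'
from plant import robot
from h import *
T=cam(robot,"top");S=cam(robot,"side")
L=np.array([back(T,tz(*p),.066)[:2] for p in[(473,22),(775,50),(757,272),(450,242)]])
print("lid",L.round(4).tolist())
m=np.array([[60,80],[60,-80],[-60,-80],[-60,80]])/1e3
f=lambda q:((m@np.array([[np.cos(q[2]),np.sin(q[2])],[-np.sin(q[2]),np.cos(q[2])]])+q[:2])-L).ravel()
r=least_squares(f,[.4,0,0]);print("chest",r.x.round(4),r.fun.round(4))
sc=np.array([back(T,tz(*p),.096)[:2] for p in[(505,80),(600,90),(593,177),(497,167)]]);print("screws",sc.round(4).tolist(),sc.mean(0))
k=np.array([back(T,tz(*p),.096)[:2] for p in[(515,117),(572,121),(570,138),(513,133)]]);print("slot",k.round(4).tolist(),k.mean(0).round(4))
# side slot
ks=back(S,tz(490,152,5,235,200),.096);print("slot side",ks.round(4))
bar=[back(T,tz(*p),.1)[:2].round(4) for p in[(22,68),(323,52)]];print("bar",bar)
print("tips",[back(T,tz(*p),.105)[:2].round(4).tolist() for p in[(56,166),(92,163),(153,162),(188,161),(249,158),(285,157)]])
mt,s1=blob(T["image"],(232,248,254,262));ms,s2=blob(S["image"],(271,235,286,262));print(s1,s2)
for name,z0 in(("both",0),):
    g=lambda q:-iou(T,mt,box(*q,.01,.036,.105,.151))-iou(S,ms,box(*q,.01,.036,.105,.151))
    i=back(T,tz(162,105),.14)
    best=min((minimize(g,[i[0],i[1],y],method="Nelder-Mead",options=dict(initial_simplex=[[i[0],i[1],y],[i[0]+.006,i[1],y],[i[0],i[1]+.006,y],[i[0],i[1],y+.15]])) for y in(-.4,-.2,0,.2,.4)),key=lambda r:r.fun)
    q=best.x;print(q.round(4),best.fun,iou(T,mt,box(*q,.01,.036,.105,.151)),iou(S,ms,box(*q,.01,.036,.105,.151)))
E
```

```text
lid [[0.5761, 0.2621], [0.5625, 0.1002], [0.4437, 0.1116], [0.4576, 0.2723]]
chest [ 0.51    0.1865 -0.087 ] [ 0.0006 -0.001   0.0003  0.0015 -0.0005  0.0004 -0.0004 -0.0009]
screws [[0.5385, 0.2443], [0.5337, 0.195], [0.4882, 0.1986], [0.4928, 0.2479]] [0.51330406 0.22145773]
slot [[0.519, 0.2389], [0.5173, 0.2095], [0.5083, 0.2105], [0.5106, 0.2399]] [0.5138 0.2247]
slot side [0.5151 0.2258 0.096 ]
bar [array([0.5412, 0.4947]), array([0.5514, 0.3389])]
tips [[0.4893, 0.4728], [0.4911, 0.4546], [0.492, 0.4234], [0.4927, 0.4056], [0.4946, 0.3745], [0.4953, 0.3561]]
[234 251  20   9 133] [272 239  14  21 207]
[0.5166 0.4163 0.1574] -1.5687147913410535 0.7659920491507047 0.8027227421903489
```

```bash
cat > go.py <<'E'
# usage: go.py x y z yaw  -> remaining shift in tool axes (yaw = direction of key x / tool y)
import sys,numpy as np
from scipy.spatial.transform import Rotation as R
from plant import robot
x,y,z,w=map(float,sys.argv[1:5]);s=robot.read_state();r=R.from_rotvec(s["orientation"]);M=r.as_matrix()
D=R.from_matrix(np.array([[-np.sin(w),np.cos(w),0],[np.cos(w),np.sin(w),0],[0,0,-1]]).T.T if 0 else np.column_stack([[-np.sin(w),np.cos(w),0],[np.cos(w),np.sin(w),0],[0,0,-1]]))
d=(r.inv()*D).as_rotvec();v=np.array([x,y,z])-s["tool_pos"]
print("t",s["t"],"pos",s["tool_pos"].round(4),"yaw",round(float(np.arctan2(M[1,1],M[0,1])),4),"tilt",round(float(np.arccos(-M[2,2])),4))
print("now-frame",(M.T@v).round(4),"turn",d.round(4),"final-frame",(D.as_matrix().T@v).round(4),"F",s["force"].round(1),"open",round(s["opening"],4),"q6",s["q"][5].round(2))
E
```

{"method": "move_tool", "body": {"plan": [[0.045, 0, 0, 0, -0.144], [0.045, 0, 0, 0, -0.144], [0.045, 0, 0, 0, -0.144], [0.045, 0, 0, 0, -0.144], [0.045, 0, 0, 0, -0.144], [0.045, 0, 0, 0, -0.144], [0.045, 0, 0, 0, -0.144], [0.045, 0, 0, 0, -0.144], [0.045, 0, 0, 0, -0.145]]}}

```text
t: 1.1
tool_pos: [0.2505, -0.545, 0.2403]
orientation: [-2.033, -2.395, -0.0]
force: [-0.5, 0.3, -0.6]
opening: 0.0451
gripper_force: 0.0
```

```bash
python3 go.py .5166 .4163 .241 .157
```

```text
t 1.1 pos [ 0.2505 -0.545   0.2403] yaw 0.163 tilt 0.0005
now-frame [ 9.054e-01  4.185e-01 -2.000e-04] turn [-0.0001 -0.0005  0.006 ] final-frame [ 9.079e-01  4.131e-01 -7.000e-04] F [-0.5  0.3 -0.6] open 0.0451 q6 -1.39
```

{"method": "move_tool", "body": {"plan": [[0.045, 0.02, 0.01, 0, 0], [0.045, 0.045, 0.02, 0, 0], [0.045, 0.045, 0.02, 0, 0], [0.045, 0.045, 0.02, 0, 0], [0.045, 0.045, 0.02, 0, 0], [0.045, 0.045, 0.02, 0, 0], [0.045, 0.045, 0.02, 0, 0], [0.045, 0.045, 0.02, 0, 0], [0.045, 0.045, 0.02, 0, 0], [0.045, 0.045, 0.02, 0, 0], [0.045, 0.045, 0.02, 0, 0], [0.045, 0.045, 0.02, 0, 0], [0.045, 0.045, 0.02, 0, 0], [0.045, 0.045, 0.02, 0, 0], [0.045, 0.045, 0.02, 0, 0], [0.045, 0.045, 0.02, 0, 0], [0.045, 0.045, 0.02, 0, 0], [0.045, 0.045, 0.02, 0, 0], [0.045, 0.03, 0.015, 0, 0], [0.045, 0, 0, 0, 0]]}}

```text
t: 3.1
tool_pos: [0.4834, 0.3205, 0.2394]
orientation: [-2.035, -2.391, 0.001]
force: [-0.0, 0.2, -0.9]
opening: 0.045
gripper_force: 0.0
```

```bash
python3 go.py .5166 .4163 .241 .157
```

```text
t 3.1 pos [0.4834 0.3205 0.2394] yaw 0.1605 tilt 0.0015
now-frame [ 0.0893  0.0481 -0.0016] turn [-0.0014 -0.0006  0.0035] final-frame [ 0.0895  0.0477 -0.0016] F [-0.   0.2 -0.9] open 0.045 q6 0.34
```

{"method": "move_tool", "body": {"plan": [[0.045, 0.03, 0.016, 0, 0], [0.045, 0.03, 0.016, 0, 0], [0.045, 0.029, 0.015, 0, 0], [0.045, 0, 0, 0.025, 0], [0.045, 0, 0, 0.03, 0], [0.045, 0, 0, 0.01, 0], [0.045, 0, 0, 0, 0]]}}

```text
t: 3.8
tool_pos: [0.5149, 0.4107, 0.1732]
orientation: [-2.04, -2.387, 0.007]
force: [0.1, -0.4, -0.3]
opening: 0.0447
gripper_force: 0.0
```

```bash
python3 go.py .5166 .4163 .132 .157
python3 - <<'E'
from plant import robot
from h import *
T=robot.read_camera("top")["image"][225:295,205:300];S=robot.read_camera("side")["image"][190:290,225:320]
a=cv2.resize(T[:,:,::-1],(400,295),interpolation=cv2.INTER_CUBIC);b=cv2.resize(S[:,:,::-1],(400,421),interpolation=cv2.INTER_CUBIC)
o=np.zeros((421,800,3),np.uint8);o[:295,:400]=a;o[:,400:]=b;cv2.imwrite("pics/p5.png",o)
E
```

```text
t 3.8 pos [0.5149 0.4107 0.1732] yaw 0.1566 tilt 0.0048
now-frame [0.0054 0.0027 0.0412] turn [-0.0043  0.0021 -0.0004] final-frame [0.0053 0.0025 0.0412] F [ 0.1 -0.4 -0.3] open 0.0447 q6 0.44
```

View pics/p5.png

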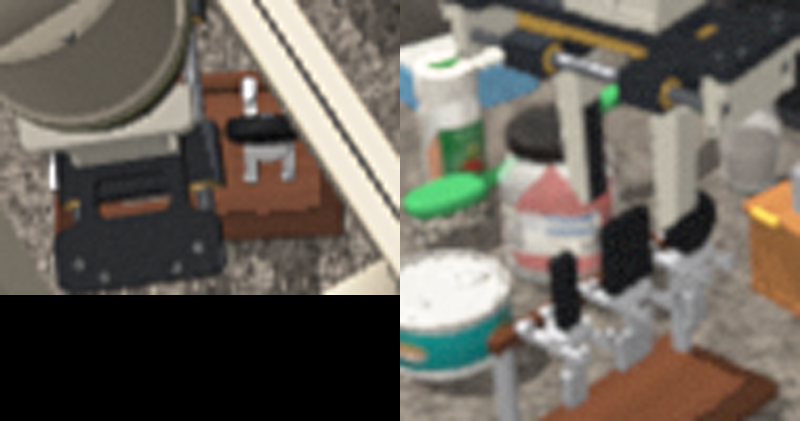

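The side crop shows the open fingers straddling the middle bow. It needs only a few mm of correction, so I descend and close.

{"method": "move_tool", "body": {"plan": [[0.045, 0.005, 0.0025, 0, 0], [0.045, 0, 0, 0.015, 0], [0.045, 0, 0, 0.015, 0], [0.045, 0, 0, 0.01, 0], [0.045, 0, 0, 0, 0], [0.03, 0, 0, 0, 0], [0.02, 0, 0, 0, 0], [0.008, 0, 0, 0, 0], [0.0, 0, 0, 0, 0], [0.0, 0, 0, 0, 0], [0.0, 0, 0, 0, 0], [0.0, 0, 0, 0, 0], [0.0, 0, 0, 0, 0]], "force": 35}}

```text
t: 5.2
tool_pos: [0.5181, 0.4176, 0.1361]
orientation: [2.04, 2.389, 0.001]
force: [-0.0, -0.9, 2.9]
opening: 0.0098
gripper_force: 35.0
```

```bash
python3 go.py .5166 .4163 .132 .157
```

```text
t 5.2 pos [0.5181 0.4176 0.1361] yaw 0.157 tilt 0.0007
now-frame [-0.001  -0.0016  0.0041] turn [ 0.0006 -0.0003 -0.    ] final-frame [-0.001  -0.0016  0.0041] F [-0.  -0.9  2.9] open 0.0098 q6 0.44
```

{"method": "move_tool", "body": {"plan": [[0, 0, 0, -0.004, 0], [0, 0, 0, -0.004, 0], [0, 0, 0, -0.003, 0], [0, 0, 0, 0, 0], [0, 0, 0, 0, 0]]}}

```text
t: 5.7
tool_pos: [0.5179, 0.4175, 0.1467]
orientation: [2.04, 2.389, 0.0]
force: [0.1, -0.3, -1.5]
opening: 0.0097
gripper_force: 35.0
```

```bash
python3 go.py .5181 .4176 .1471 .157
```

```text
t 5.7 pos [0.5179 0.4175 0.1467] yaw 0.157 tilt 0.0002
now-frame [ 0.0001  0.0002 -0.0004] turn [ 0.0002 -0.0001  0.    ] final-frame [ 0.0001  0.0002 -0.0004] F [ 0.1 -0.3 -1.5] open 0.0097 q6 0.44
```

{"method": "move_tool", "body": {"plan": [[0, 0.001, -0.01, 0, 0], [0, 0.001, -0.01, 0, 0], [0, 0.001, -0.01, 0, 0], [0, 0.001, -0.01, 0, 0], [0, 0.001, -0.01, 0, 0], [0, 0, 0, 0, 0], [0, 0, 0, -0.02, 0], [0, 0, 0, -0.03, 0], [0, 0, 0, -0.03, 0], [0, 0, 0, -0.01, 0.12], [0, 0, 0, 0, 0.124], [0, 0, 0, 0, 0]]}}

```text
t: 6.9
tool_pos: [0.4682, 0.4147, 0.2375]
orientation: [2.318, 2.12, 0.003]
force: [-0.6, -0.9, -1.6]
opening: 0.01
gripper_force: 35.0
```

```bash
python3 go.py .5138 .2247 .236 -.087
python3 - <<'E'
from plant import robot
from h import *
T=robot.read_camera("top")["image"][225:305,205:300];S=robot.read_camera("side")["image"][160:300,225:345]
a=cv2.resize(T[:,:,::-1],(400,337),interpolation=cv2.INTER_CUBIC);b=cv2.resize(S[:,:,::-1],(400,466),interpolation=cv2.INTER_CUBIC)
o=np.zeros((466,800,3),np.uint8);o[:337,:400]=a;o[:,400:]=b;cv2.imwrite("pics/p6.png",o)
E
```

```text
t 6.9 pos [0.4682 0.4147 0.2375] yaw -0.0892 tilt 0.0017
now-frame [-0.1852  0.0624  0.0014] turn [ 0.0013 -0.001  -0.0022] final-frame [-0.1854  0.062   0.0015] F [-0.6 -0.9 -1.6] open 0.01 q6 0.73
```

View pics/p6.png

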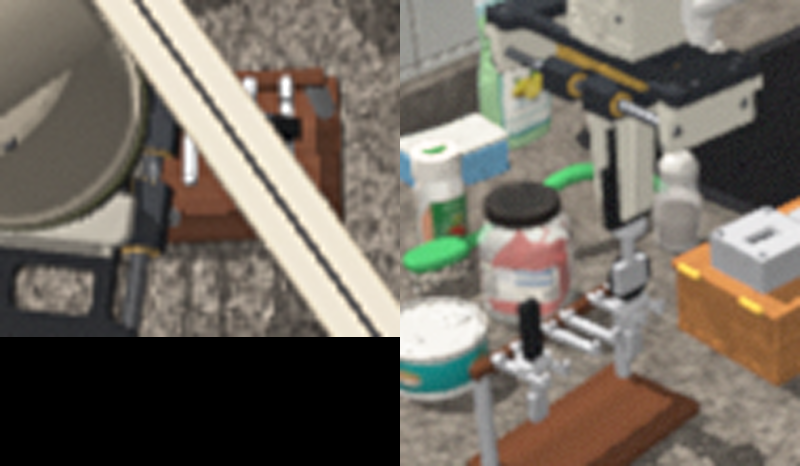

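The side crop shows the key held upright in the fingers and the other two keys still hung. Moving over the keyhole.

{"method": "move_tool", "body": {"plan": [[0, -0.025, 0.01, 0, 0], [0, -0.04, 0.014, 0, 0], [0, -0.04, 0.014, 0, 0], [0, -0.04, 0.014, 0, 0], [0, -0.03, 0.008, 0, 0], [0, -0.01, 0.002, 0, 0], [0, 0, 0, 0.02, 0], [0, 0, 0, 0.015, 0], [0, 0, 0, 0, 0], [0, 0, 0, 0, 0]]}}

```text
t: 8.0
tool_pos: [0.5127, 0.2254, 0.2009]
orientation: [-2.313, -2.124, 0.003]
force: [1.8, 0.8, -0.4]
opening: 0.01
gripper_force: 35.0
```

```bash
python3 go.py .5145 .2252 .20 -.087
python3 - <<'E'
from plant import robot
from h import *
S=robot.read_camera("side");cv2.imwrite("pics/s7.png",S["image"][:,:,::-1])
x0,y0=295,150;b=cv2.resize(S["image"][y0:y0+110,x0:x0+110,::-1],(594,594),interpolation=cv2.INTER_CUBIC)
s=robot.read_state();x,y,z=s["tool_pos"];t=z-.082
for P in (box(x,y,-.087,.007,.026,t,t+.022),box(x,y,-.087,.01,.036,t+.051,t+.097)):
    h=cv2.convexHull(((proj(S,P)-[x0,y0]+.5)*5.4).astype(np.float32)).astype(np.int32);cv2.polylines(b,[h],True,(0,0,255),1)
cv2.imwrite("pics/p7.png",b)
E
```

```text
t 8.0 pos [0.5127 0.2254 0.2009] yaw -0.0853 tilt 0.0018
now-frame [-0.0001  0.0018  0.0009] turn [-0.0017  0.0006  0.0017] final-frame [-0.0001  0.0018  0.0009] F [ 1.8  0.8 -0.4] open 0.01 q6 0.41
```

View pics/p7.png

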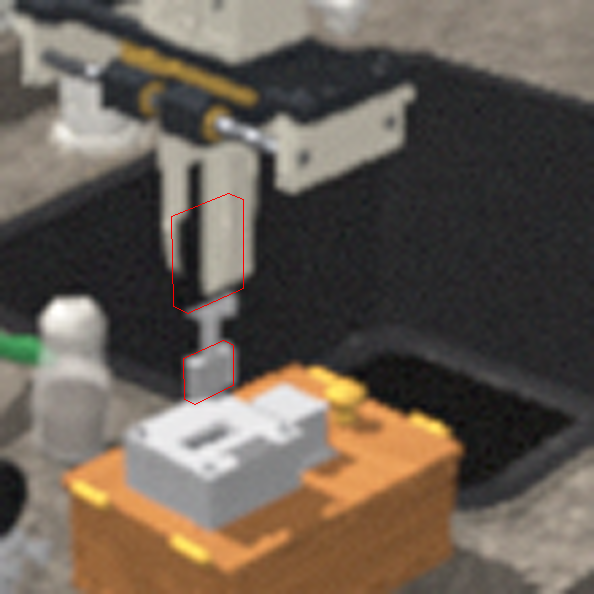

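The overlay matches the held key to about 1 mm. The slot is at (207,436) in the crop. I correct by 2 mm and go down to just above the plate.

{"method": "move_tool", "body": {"plan": [[0, 0.001, 0.002, 0, 0.002], [0, 0, 0, 0.01, 0], [0, 0, 0, 0.01, 0], [0, 0, 0, 0, 0], [0, 0, 0, 0, 0], [0, 0, 0, 0, 0]]}}

```text
t: 8.65
tool_pos: [0.5155, 0.2257, 0.1817]
orientation: [2.318, 2.12, 0.0]
force: [0.6, 0.0, -0.7]
opening: 0.0103
gripper_force: 35.0
```

```bash
python3 go.py .5145 .2260 .132 -.087
```

```text
t 8.65 pos [0.5155 0.2257 0.1817] yaw -0.089 tilt 0.0001
now-frame [ 0.0002 -0.001   0.0497] turn [ 0.0001 -0.     -0.002 ] final-frame [ 0.0002 -0.001   0.0497] F [ 0.6  0.  -0.7] open 0.0103 q6 0.41
```

{"method": "move_tool", "body": {"plan": [[0, 0, -0.001, 0, 0], [0, 0, 0, 0.003, 0], [0, 0, 0, 0.003, 0], [0, 0, 0, 0.003, 0], [0, 0, 0, 0.003, 0], [0, 0, 0, 0, 0], [0, 0, 0, 0, 0]]}}

```text
t: 9.35
tool_pos: [0.5144, 0.2258, 0.1695]
orientation: [-2.318, -2.12, 0.0]
force: [0.1, 0.6, -0.5]
opening: 0.0095
gripper_force: 35.0
```

```bash
python3 go.py .5145 .2260 .132 -.087
```

```text
t 9.35 pos [0.5144 0.2258 0.1695] yaw -0.089 tilt 0.0003
now-frame [0.0002 0.0001 0.0375] turn [-0.0003  0.0001 -0.002 ] final-frame [0.0002 0.0001 0.0375] F [ 0.1  0.6 -0.5] open 0.0095 q6 0.41
```

The tip is about 8 mm into the slot without force. Continuing.

{"method": "move_tool", "body": {"plan": [[0, 0, 0, 0.006, 0], [0, 0, 0, 0.006, 0], [0, 0, 0, 0.006, 0], [0, 0, 0, 0.006, 0], [0, 0, 0, 0.006, 0], [0, 0, 0, 0.003, 0], [0, 0, 0, 0.002, 0], [0, 0, 0, 0, 0], [0, 0, 0, 0, 0]]}}

```text
t: 10.25
tool_pos: [0.5143, 0.2258, 0.1347]
orientation: [-2.318, -2.12, 0.0]
force: [-1.9, -0.5, -1.1]
opening: 0.0098
gripper_force: 35.0
```

```bash
python3 go.py .5145 .2260 .132 -.087
```

```text
t 10.25 pos [0.5143 0.2258 0.1347] yaw -0.089 tilt 0.0004
now-frame [0.0002 0.0002 0.0027] turn [-0.0004  0.0001 -0.002 ] final-frame [0.0002 0.0002 0.0027] F [-1.9 -0.5 -1.1] open 0.0098 q6 0.41
```

{"method": "move_tool", "body": {"plan": [[0, 0, 0, 0.002, 0], [0, 0, 0, 0, 0], [0, 0, 0, 0, 0.1], [0, 0, 0, 0, 0.1], [0, 0, 0, 0, 0.1], [0, 0, 0, 0, 0.1], [0, 0, 0, 0, 0.1], [0, 0, 0, 0, 0.1], [0, 0, 0, 0, 0.1], [0, 0, 0, 0, 0.1], [0, 0, 0, 0, 0.1], [0, 0, 0, 0, 0.1], [0, 0, 0, 0, 0.1], [0, 0, 0, 0, 0.1], [0, 0, 0, 0, 0.1], [0, 0, 0, 0, 0], [0, 0, 0, 0, 0]], "force": 50}}

```text
t: 11.95
tool_pos: [0.5149, 0.2255, 0.1327]
orientation: [3.128, 0.29, 0.001]
force: [1.5, -2.2, -2.8]
opening: 0.0096
gripper_force: 50.0
```

```bash
python3 go.py .5145 .2260 .132 -1.447;python3 -c "
from plant import robot
print(robot.read_state()['wrist_torque'])"
```

```text
t 11.95 pos [0.5149 0.2255 0.1327] yaw -1.3862 tilt 0.0009
now-frame [-0.0003 -0.0006  0.0007] turn [ 0.0006 -0.0007  0.0608] final-frame [-0.0003 -0.0006  0.0007] F [ 1.5 -2.2 -2.8] open 0.0096 q6 1.71
[-0.52651342 -0.31911234  0.03713094]
```

{"method": "move_tool", "body": {"plan": [[0, 0, 0, 0, 0.03], [0, 0, 0, 0, 0.03], [0, 0, 0, 0, 0.03], [0, 0, 0, 0, 0.02], [0, 0, 0, 0, 0], [0, 0, 0, 0, 0]]}}

```text
t: 12.55
tool_pos: [0.5148, 0.2253, 0.1328]
orientation: [3.139, 0.116, 0.001]
force: [2.3, -4.4, -1.0]
opening: 0.0095
gripper_force: 50.1
```

```bash
python3 go.py .5145 .2260 .132 -1.447;python3 -c "
from plant import robot
print(robot.read_state()['wrist_torque'])"
```

```text
t 12.55 pos [0.5148 0.2253 0.1328] yaw -1.497 tilt 0.0011
now-frame [-0.0003 -0.0007  0.0008] turn [ 0.0009 -0.0007 -0.05  ] final-frame [-0.0002 -0.0007  0.0008] F [ 2.3 -4.4 -1. ] open 0.0095 q6 1.82
[-1.17795706 -0.58397431  0.3531111 ]
```

```bash
python3 - <<'E'
from plant import robot
from h import *
S=robot.read_camera("side")
b=cv2.resize(S["image"][195:275,295:395,::-1],(800,600)[:2],interpolation=cv2.INTER_CUBIC);cv2.imwrite("pics/p8.png",b)
E
```

```text
(no output)
```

View pics/p8.png

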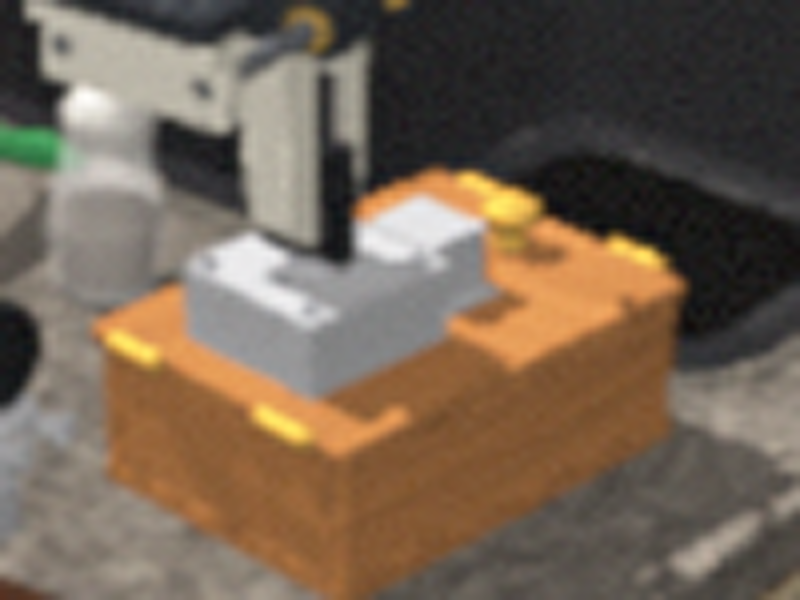

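The key is fully in (fingertips just above the plate at about (320,250)) and turned about 80°. The bolt gap is hidden here, so I press gently further to confirm the stop by torque.

{"method": "move_tool", "body": {"plan": [[0, 0, 0, 0, 0.03], [0, 0, 0, 0, 0.02], [0, 0, 0, 0, 0], [0, 0, 0, 0, 0]]}}

```text
t: 13.0
tool_pos: [0.5148, 0.2254, 0.1327]
orientation: [3.141, 0.038, 0.001]
force: [2.4, -4.1, -2.8]
opening: 0.0097
gripper_force: 50.9
```

```bash
python3 go.py .5145 .2260 .132 -1.447;python3 -c "
from plant import robot
print(robot.read_state()['wrist_torque'])"
```

```text
t 13.0 pos [0.5148 0.2254 0.1327] yaw -1.5465 tilt 0.0011
now-frame [-0.0003 -0.0006  0.0007] turn [ 0.0009 -0.0007 -0.0995] final-frame [-0.0002 -0.0006  0.0007] F [ 2.4 -4.1 -2.8] open 0.0097 q6 1.87
[-0.99934542 -0.53395484  0.77181007]
```

Torque rises linearly from about 1.37 rad of key turn, so the key is at the stop. Turning back.

{"method": "move_tool", "body": {"plan": [[0, 0, 0, 0, -0.1], [0, 0, 0, 0, -0.1], [0, 0, 0, 0, -0.1], [0, 0, 0, 0, -0.1], [0, 0, 0, 0, -0.1], [0, 0, 0, 0, -0.1], [0, 0, 0, 0, -0.1], [0, 0, 0, 0, -0.1], [0, 0, 0, 0, -0.1], [0, 0, 0, 0, -0.1], [0, 0, 0, 0, -0.1], [0, 0, 0, 0, -0.1], [0, 0, 0, 0, -0.1], [0, 0, 0, 0, -0.1], [0, 0, 0, 0, -0.09], [0, 0, 0, 0, 0], [0, 0, 0, 0, 0], [0, 0, 0, 0, 0]]}}

```text
t: 14.8
tool_pos: [0.5142, 0.2262, 0.1326]
orientation: [-2.287, -2.153, -0.0]
force: [-1.3, 0.9, 0.4]
opening: 0.0097
gripper_force: 50.0
```

```bash
python3 go.py .5145 .2260 .132 -.087;python3 -c "
from plant import robot
print(robot.read_state()['wrist_torque'])"
```

```text
t 14.8 pos [0.5142 0.2262 0.1326] yaw -0.0605 tilt 0.0008
now-frame [-0.0002  0.0003  0.0006] turn [-0.0004 -0.0006  0.0265] final-frame [-0.0002  0.0003  0.0006] F [-1.3  0.9  0.4] open 0.0097 q6 0.38
[ 0.18176431  0.28535721 -0.0412285 ]
```

{"method": "move_tool", "body": {"plan": [[0, 0, 0, 0, 0.02], [0, 0, 0, -0.006, 0], [0, 0, 0, -0.006, 0], [0, 0, 0, -0.006, 0], [0, 0, 0, -0.006, 0], [0, 0, 0, -0.004, 0], [0, 0, 0, 0, 0]]}}

```text
t: 15.5
tool_pos: [0.5147, 0.226, 0.1616]
orientation: [2.307, 2.132, 0.001]
force: [-3.2, 0.8, 0.2]
opening: 0.0096
gripper_force: 50.0
```

```bash
python3 go.py .5145 .2260 .132 -.087
```

```text
t 15.5 pos [0.5147 0.226  0.1616] yaw -0.079 tilt 0.0009
now-frame [-0.     -0.0002  0.0296] turn [ 0.0008 -0.0005  0.008 ] final-frame [-0.     -0.0002  0.0296] F [-3.2  0.8  0.2] open 0.0096 q6 0.4
```

{"method": "move_tool", "body": {"plan": [[0, 0, 0, -0.01, 0], [0, 0, 0, -0.02, 0], [0, 0, 0, -0.03, 0], [0, 0, 0, -0.024, 0], [0, 0, 0, 0, -0.07], [0, 0, 0, 0, -0.069], [0, 0, 0, 0, 0], [0, 0, 0, 0, 0]]}}

```text
t: 16.3
tool_pos: [0.5147, 0.2257, 0.245]
orientation: [2.156, 2.284, 0.001]
force: [0.4, -0.6, -0.7]
opening: 0.01
gripper_force: 50.0
```

```bash
python3 go.py .4664 .4140 .245 .06
```

```text
t 16.3 pos [0.5147 0.2257 0.245 ] yaw 0.0579 tilt 0.0007
now-frame [ 0.1908 -0.0373 -0.    ] turn [ 0.0007  0.     -0.0021] final-frame [ 0.1908 -0.0369  0.    ] F [ 0.4 -0.6 -0.7] open 0.01 q6 0.26
```

{"method": "move_tool", "body": {"plan": [[0, 0, -0.02, 0, 0], [0, 0.02, -0.017, 0, 0], [0, 0.04, 0, 0, 0], [0, 0.04, 0, 0, 0], [0, 0.04, 0, 0, 0], [0, 0.035, 0, 0, 0], [0, 0.015, 0, 0, 0], [0, 0, 0, 0, 0], [0, 0, 0, 0.03, 0], [0, 0, 0, 0.03, 0], [0, 0, 0, 0, 0], [0, 0, 0, 0, 0], [0, 0, 0, 0, 0]]}}

```text
t: 17.6
tool_pos: [0.4673, 0.4131, 0.187]
orientation: [2.155, 2.285, 0.004]
force: [-0.4, -0.4, -0.0]
opening: 0.0096
gripper_force: 50.0
```

```bash
python3 go.py .4664 .4140 .147 .06
python3 - <<'E'
from plant import robot
from h import *
S=robot.read_camera("side");T=robot.read_camera("top")
x,y,z=robot.read_state()["tool_pos"];t=z-.082;w=.06;y-=.001;print(x,y,z)
out=np.zeros((600,800,3),np.uint8)
for c,x0,y0,o in((S,235,175,0),(T,205,228,1)):
    b=cv2.resize(c["image"][y0:y0+(120 if not o else 75),x0:x0+80,::-1],None,fx=5,fy=5,interpolation=cv2.INTER_CUBIC)
    e=np.array([-np.cos(w),-np.sin(w)]);n=np.array([-e[1],e[0]])
    M=np.array([.5163,.4160])
    for P in (box(x,y,w,.007,.026,t,t+.022),box(x,y,w,.01,.036,t+.051,t+.097)):
        cv2.polylines(b,[cv2.convexHull(((proj(c,P)-[x0,y0]+.5)*5).astype(np.float32)).astype(np.int32)],True,(0,0,255),1)
    for s in(-1,1):
        q=M+n*s*.0095;L=np.array([[*(q+e*.024),.1],[*(q-e*.022),.1]])
        cv2.polylines(b,[((proj(c,L)-[x0,y0]+.5)*5).astype(np.int32)],False,(0,255,0),1)
    out[:b.shape[0],o*400:o*400+400]=b
cv2.imwrite("pics/p9.png",out)
E
```

```text
t 17.6 pos [0.4673 0.4131 0.187 ] yaw 0.0589 tilt 0.0028
now-frame [ 0.0009 -0.0009  0.04  ] turn [ 0.0024 -0.0014 -0.0011] final-frame [ 0.0009 -0.0008  0.04  ] F [-0.4 -0.4 -0. ] open 0.0096 q6 0.58
0.4672658141136917 0.41260022973825844 0.1870814068525961
```

View pics/p9.png

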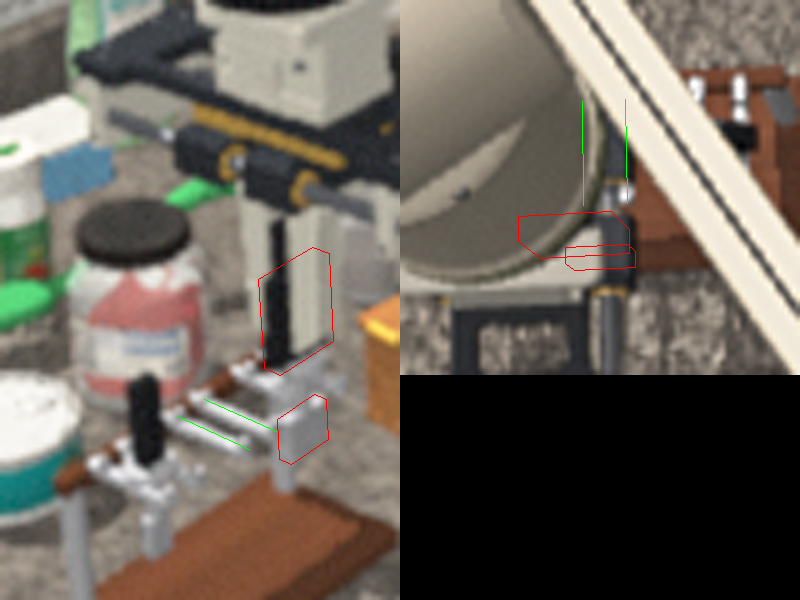

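The overlays match: green lines lie on the middle-fork tines (about (175–280, 400–440) in the left crop) and the red outline on the blade. Going down, then in.

{"method": "move_tool", "body": {"plan": [[0, 0.001, -0.001, 0.02, 0], [0, 0, 0, 0.015, 0], [0, 0, 0, 0.005, 0], [0, 0, 0, 0, 0], [0, 0, 0, 0, 0], [0, 0, 0, 0, 0]]}}

```text
t: 18.3
tool_pos: [0.4656, 0.4145, 0.1457]
orientation: [2.154, 2.287, 0.002]
force: [0.0, -0.2, -1.5]
opening: 0.0097
gripper_force: 50.0
```

```bash
python3 go.py .5163 .4170 .147 .06
```

```text
t 18.3 pos [0.4656 0.4145 0.1457] yaw 0.06 tilt 0.0015
now-frame [-0.0006  0.0508 -0.0013] turn [ 0.0012 -0.0008 -0.    ] final-frame [-0.0006  0.0508 -0.0013] F [ 0.  -0.2 -1.5] open 0.0097 q6 0.59
```

{"method": "move_tool", "body": {"plan": [[0, 0, 0, -0.001, 0], [0, 0, 0.008, 0, 0], [0, 0, 0.008, 0, 0], [0, 0, 0.008, 0, 0], [0, 0, 0.006, 0, 0], [0, 0, 0, 0, 0], [0, 0, 0, 0, 0]]}}

```text
t: 19.0
tool_pos: [0.4951, 0.4159, 0.1453]
orientation: [-2.154, -2.287, 0.001]
force: [0.5, -0.4, -1.3]
opening: 0.0097
gripper_force: 50.0
```

```bash
python3 go.py .5163 .4170 .147 .06
```

```text
t 19.0 pos [0.4951 0.4159 0.1453] yaw 0.0597 tilt 0.0005
now-frame [-0.0001  0.0212 -0.0017] turn [-0.0005  0.0002 -0.0003] final-frame [-0.0001  0.0212 -0.0017] F [ 0.5 -0.4 -1.3] open 0.0097 q6 0.56
```

{"method": "move_tool", "body": {"plan": [[0, 0, 0.006, -0.001, 0], [0, 0, 0.006, 0, 0], [0, 0, 0.006, 0, 0], [0, 0, 0.003, 0, 0], [0, 0, 0, 0, 0], [0, 0, 0, 0, 0]]}}

```text
t: 19.6
tool_pos: [0.516, 0.4172, 0.1465]
orientation: [-2.154, -2.287, 0.0]
force: [0.0, -0.3, -0.4]
opening: 0.0095
gripper_force: 50.0
```

```bash
python3 go.py .5163 .4170 .136 .06
```

```text
t 19.6 pos [0.516  0.4172 0.1465] yaw 0.0599 tilt 0.0003
now-frame [-0.0002  0.0003  0.0105] turn [-0.0003  0.0001 -0.0001] final-frame [-0.0002  0.0003  0.0105] F [ 0.  -0.3 -0.4] open 0.0095 q6 0.54
```

No contact. Lowering until the collar rests on the tines.

{"method": "move_tool", "body": {"plan": [[0, 0, 0, 0.004, 0], [0, 0, 0, 0.003, 0], [0, 0, 0, 0.002, 0], [0, 0, 0, 0.001, 0], [0, 0, 0, 0, 0], [0, 0, 0, 0, 0]]}}

```text
t: 20.2
tool_pos: [0.516, 0.4173, 0.1367]
orientation: [2.154, 2.287, 0.0]
force: [0.6, -0.1, -0.2]
opening: 0.0096
gripper_force: 50.0
```

```bash
python3 go.py .5163 .4170 .136 .06
```

```text
t 20.2 pos [0.516  0.4173 0.1367] yaw 0.0601 tilt 0.0002
now-frame [-0.0003  0.0003  0.0007] turn [ 0.0002 -0.0001  0.0001] final-frame [-0.0003  0.0003  0.0007] F [ 0.6 -0.1 -0.2] open 0.0096 q6 0.54
```

{"method": "move_tool", "body": {"plan": [[0, 0, 0, 0.001, 0], [0, 0, 0, 0.001, 0], [0, 0, 0, 0, 0], [0, 0, 0, 0, 0]], "force": 20}}

```text
t: 20.6
tool_pos: [0.5162, 0.4174, 0.1361]
orientation: [2.154, 2.287, 0.002]
force: [-2.6, -2.1, 6.5]
opening: 0.0099
gripper_force: 20.0
```

```bash
python3 go.py .5163 .4170 .136 .06
```

```text
t 20.6 pos [0.5162 0.4174 0.1361] yaw 0.0601 tilt 0.001
now-frame [-0.0004  0.0001  0.0001] turn [ 0.0009 -0.0005  0.0001] final-frame [-0.0004  0.0001  0.0001] F [-2.6 -2.1  6.5] open 0.0099 q6 0.54
```

The collar is seated: 6.5 N upward at the same height as at the start. Releasing and going up.

{"method": "move_tool", "body": {"plan": [[0.011, 0, 0, -0.001, 0], [0.016, 0, 0, 0, 0], [0.025, 0, 0, 0, 0], [0.04, 0, 0, 0, 0], [0.045, 0, 0, 0, 0], [0.045, 0, 0, 0, 0], [0.045, 0, 0, -0.01, 0], [0.045, 0, 0, -0.03, 0], [0.045, 0, 0, -0.04, 0], [0.045, 0, 0, -0.03, 0], [0.045, -0.04, 0, 0, 0], [0.045, -0.05, 0, 0, 0], [0.045, -0.05, 0, 0, 0], [0.045, -0.05, 0, 0, 0], [0.045, -0.05, 0, 0, 0], [0.045, -0.05, 0, 0, 0], [0.045, -0.05, 0, 0, 0], [0.045, -0.03, 0, 0, 0], [0.045, 0, 0, 0, 0], [0.045, 0, 0, 0, 0]]}}

```text
t: 22.6
tool_pos: [0.5384, 0.0475, 0.2465]
orientation: [2.156, 2.285, 0.002]
force: [0.7, -0.1, -0.2]
opening: 0.0449
gripper_force: 0.0
```

```bash
python3 - <<'E'
from plant import robot
from h import *
S=robot.read_camera("side");T=robot.read_camera("top")
a=cv2.resize(T["image"][230:300,205:395,::-1],(800,295),interpolation=cv2.INTER_CUBIC);b=cv2.resize(S["image"][210:300,235:395,::-1],(540,304),interpolation=cv2.INTER_CUBIC)
o=np.zeros((600,800,3),np.uint8);o[:295]=a;o[296:600,:540]=b;cv2.imwrite("pics/p10.png",o)
E
```

```text
(no output)
```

View pics/p10.png

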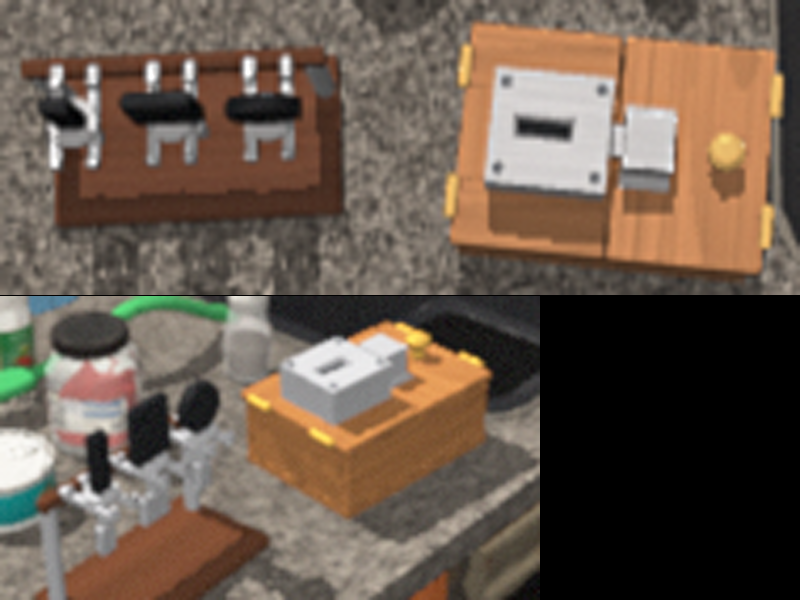

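The bolt is out across the gap at about (617,140). All three keys hang upright as at the start, with the middle bow at (162,105). Handing in.

```bash
python3 -c "
from plant import robot
print(robot.close_job())"
```

```text
the job is handed in; nothing more can be done
None
```

The chest is locked with its bolt shot, and the rectangular-bow key is back upright in the middle fork with both neighbouring keys still hanging. I handed the job in after about 23 s of robot time; it returned no verdict.

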